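# Rescue a board from a dead UV curing box

### The arm

A 6-joint arm with a two-finger parallel gripper is mounted at the origin on the work surface. World frame = base frame: x ahead of the robot, y to its left, z up, the work surface at z = 0. Lengths are in m, angles in rad, forces in N, time in s.
With the tool pointing down it reaches from about 0.375 to 0.925 m from the base axis. Payload 5.7 kg.
Tool frame: the origin (TCP) lies on the centre line of the jaws, within the pads' length; the fingertips stand 14 mm ahead of it and the grasp point (between the pads) lies 5 mm behind it; z points along the fingers, y is the line along which they close (so a half turn about z gives the same grasp; the last joint's range is limited). The gripper opens to 88 mm and grips with 3 to 60 N. Pads are 20 mm wide; open, the fingers measure 115 mm over their backs; the gripper's body (75 mm by 178 mm) begins 61 mm behind the grasp point.
Start: joints at [-1.222, 0.359, 1.51, -0, 1.272, -0.115], TCP at [0.268, -0.537, 0.237] pointing down, gripper open.
Joint ranges: [-2.97, 2.97], [-1.01, 2.36], [0.21, 2.38], [-0.96, 4.11], [0.2, 2.71], [-2.98, 2.98]. Speed limits (rad/s): [2.39, 2.39, 3.14, 3.14, 3.14, 3.14].

### API

Orientations are given as a rotation vector (axis times angle).
In Python, from workcell import get_state, viewer, r gives the robot as it stands. The module is installed in compiled form; this text tells all that it offers.
- The arm moves only by the tool send_rows, never from a script. Its argument "steps" is one flat list of numbers, 7 for each row, row after row: the finger opening in mm, from 0 to 87.8, then the shift along the tool's x, y, z in mm, then the turn, a rotation vector about the tool's x, y, z in rad. In form: [jaw, tx, ty, tz, wx, wy, wz, jaw, tx, ty, tz, wx, wy, wz, ...]. A call has 1 to 8 rows; each row is the pose to reach, as a shift and turn from the pose commanded when the call began, along the tool's axes at that moment; what a row does not reach only later rows make up. A row lasts 1/10 s, in which the tool goes at most 50 mm and 8.59 degrees, less where a joint would pass 70% of its speed; a pose out of reach is approached as far as the arm can. A call with a gripper value outside its range is refused whole. The fingers move at their own pace and stop on an object; "newtons" is the grip in N (left out, the last holds). Time passes only in rows, so rows that repeat a pose let the fingers close. It gives the time, the measured TCP pose, the force, the opening and the grip force at its end, in the units of the state.
- get_state(): the state, without advancing time (a new reading comes with each control period).
- viewer.grab_frame(name): name is "scene" or "side" or "wrist"; returns (picture, depth): 480x640x3 uint8, red, green, blue; 480x640 float32, m along the optical axis (not along the pixel's ray), 0 where there is no reading.
- viewer.camera_model(name): a dict with "fx", "fy", "cx", "cy" (pixels), "view" (4x4, takes a point from world to camera coordinates); the wrist camera has in their place "T_tool_cam" (4x4, takes a point from camera to tool coordinates, whose origin is the TCP and whose axes are the flange's). Camera axes: x right, y down, z forward; pixel columns grow to the right and rows downward; lengths in m; the calibration is good to about 2 mm. The wrist camera is an equidistant fisheye: a pixel r from the principal point sees the ray r / f radians off the axis. A picture is of the moment at which its call begins: read the wrist's pose just before it. camera_model takes no time and is no camera call.
- r.job_done(): hands the job in; it is judged then, once.
The state is a dict: "time_s": time; "joint_pos": joint angles; "joint_vel": joint speeds; "tau": joint torques, N m; "tcp_pos": TCP position; "tool_rot": TCP orientation; "ft_force": force on the tool from outside, world axes, zero at the start; "moment": the same for the moment, N m; "opening": opening from 0.0 (shut) to 1.0 (fully open); "gripper_force": force on a finger pad.
Only numpy, scipy, OpenCV 4.12 (cv2) and the standard library are available. Lean on these libraries where they do the work, as an engineer would, in place of code of your own. Each camera call takes 0.05 s, during which the arm holds its last target. There are 200 camera calls.

### The job

The UV curing box has lost power with a board still locked inside. Take the release pin from its stand, push it through the yellow-ringed hole in the sloping blue panel until the hidden catch lets the drawer spring out, and put the pin back in its stand; then pull the drawer right out to its stop, lift the board carrier out and set it down gently, flat, in the middle of the teal mat. Leave the drawer open and the other things on the bench where they are.

Things in the scene. Friction and masses are not known exactly. Their poses are not given: they have to be found in the camera images.
- uv_box: Fixed black UV curing box, 220 deep (x) x 200 wide (y) x 140 mm high; origin at the centre of its underside; its front, with the drawer, faces its own -x; z up. The upright drawer front is 70 mm high; above it the blue panel slopes back and up at 25 degrees from level, from 72 mm high at the front edge (x -110 mm) to 140 mm high (x +35 mm); then a flat roof.
- access_hole (a point): Mouth of the round release hole, 14 mm across, in the 4 mm thick sloping panel, ringed in yellow, 87 mm high, near the panel's front edge on the box's +y side. z points straight out of the panel, 25 degrees from vertical towards the box's front; x up the slope; y the box's y. The pin goes in along -z; 22 mm below the mouth lies the catch's pad, 20 mm wide, centred on the hole.
- catch (a joint): Hidden sprung catch behind the hole, slides along the hole's axis: 0 at rest, grows as the pin pushes its pad in, stop at 0.014 m. It frees the drawer at about 0.008 m (pin tip 30 mm below the mouth; 33 mm is a sure push). 2 N to start, 4 to 6 N pushed in; springs back when let go.
- drawer (a joint): How far the drawer is out along the box's -x: 0 shut and held by the catch, 0.15 m at its stop. Once the catch is tripped an ejector spring drives it out to about 0.04 to 0.05 m; from there it must be pulled (1 to 5 N; it rubs and stays where it is left). Pushed fully shut it locks again.
- drawer_handle (a point): Middle of the drawer's bright bar handle: round bar 11 mm thick, 120 mm long, on two posts 94 mm apart, along the box's y, level, 40 mm above the bench, its axis 35 mm in front of the drawer front. Moves with the drawer; axes as the box.
- carrier_bar (a point): Middle of the red lifting bar of the loose board carrier, in the drawer, out of sight until it is open. Bar: 86 mm long along the carrier's x, 12 mm wide (y), 10 mm high, on two end posts, open below; its middle is 39 mm above the carrier's underside. z up. In the open drawer it stands 55 mm above the bench; with the drawer at its stop it comes straight up, clear of the panel.
- carrier: The same carrier, about 200 g; origin at the centre of its underside, same axes. Aluminium plate 100 x 100 x 8 mm with a green circuit board and chips on top (up to 15 mm above its underside). Drawer: floor 16 mm above the bench, inner width 124 mm, walls up to 54 mm above the bench.
- pin_handle (a point): Middle of the orange handle of the loose release pin (70 g), which stands upright in its stand: handle 80 mm long, 22 mm thick; z runs along the pin towards the handle's end. This point is 105 mm from the tip and 40 mm from either end of the handle.
- pin_tip (a point): Tip of the pin's steel shank: shank 7 mm thick, 65 mm long, slightly chamfered; z points from tip to handle.
- stand_hole (a point): Mouth of the pin's hole in the fixed wooden stand (block 90 x 75 mm, 70 mm high; short steel bits, 12 mm high, along two edges 34 mm from the hole). Hole 12 mm across, upright, right through; z up. Put back, the handle rests on the block: tip 65 mm below this point, handle middle 40 mm above it.
- mat_middle (a point): Middle of the top face of the fixed teal mat, 180 x 180 mm, 4 mm thick. Stand and mat stand one on each side of the box, either way round.
- ipa_bottle: Bystander: white bottle, 60 mm across, 150 mm high; origin at the centre of its underside.
- solder_reel: Bystander: steel reel, 64 mm across, 56 mm high; origin at the centre of its underside.
- multimeter: Bystander: yellow and black multimeter lying flat, 85 x 170 x 45 mm; origin at the centre of its underside.

How it is judged:
On the way, in this order (a step that is already met when the one before it is completed fails the run):
1. The pin's tip is through the access hole, at least 15 mm in (z of pin_tip in the frame of access_hole below -0.015 m and distance between pin_tip and access_hole below 0.045 m).
2. The catch has tripped and the drawer has sprung out at least 30 mm (value of joint drawer above 0.03 m).
3. The pin is back in its stand, fully down (within 4 mm) (horizontal distance between pin_tip and stand_hole below 0.006 m and z of pin_handle in the frame of stand_hole below 0.044 m), for 0.1 s.
4. The drawer is pulled out to its stop (at least 140 of 150 mm) (value of joint drawer above 0.14 m), for 0.1 s.
At the end, for the whole second after the job is handed in: The drawer stands at least 120 mm open; the carrier lies flat and at rest on the teal mat, its bar's middle within 30 mm of the mat's middle; the pin stands upright in its stand, fully down (within 4 mm) (all of step 3 and value of joint drawer above 0.12 m and horizontal distance between carrier_bar and mat_middle below 0.03 m and z of carrier_bar in the frame of mat_middle below 0.044 m and angle between each of carrier, pin_handle's own z axis and vertical below 0.08 rad and linear speed of carrier below 0.02 m/s); the robot touches nothing.
It fails at once if The bottle is moved more than 30 mm (distance of ipa_bottle from where it was at the start of the episode above 0.03 m).
It fails at once if The reel is moved more than 30 mm (distance of solder_reel from where it was at the start of the episode above 0.03 m).
It fails at once if The multimeter is moved more than 30 mm (distance of multimeter from where it was at the start of the episode above 0.03 m).
It fails at once if The carrier is dropped or flung: it moves faster than 0.6 m/s, out of the fingers, while the drawer is not moving (contact force between carrier and the fingers below 0.05 N and velocity of joint drawer below 0.3 m/s and linear speed of carrier above 0.6 m/s).
It also fails if it takes over 70 s, if anything falls off the work surface, if the arm or the gripper's body presses on something with over 40 N, if the wrist force passes 120 N, or if a joint passes its speed limit or range.

## Working session

There is one attempt and no reset: what is moved stays moved. The work goes in short steps, Python scripts to look and compute and a tool call to move; the robot and the scene stay as the last step left them, time stands still between calls to the robot, and variables do not carry over. Pictures are saved under pics/ and viewed, at most 12 in all, crops included, and the job is handed in when it is done.

Besides the shell and the picture viewer there is one more tool, called after "Request:" as name(argument=value, ...) on one line, values as JSON. send_rows: Moves the arm, as the interface text tells. Its arguments: {"type":"object","properties":{"steps":{"type":"array","items":{"type":"number"}},"newtons":{"type":"number"}},"required":["steps"]}

```bash
mkdir -p pics; cat > h.py <<'E'
import numpy as np, cv2
from scipy.spatial.transform import Rotation as R
from workcell import get_state, viewer, r
def grab(n,fn):
    p,d=viewer.grab_frame(n); cv2.imwrite(f'pics/{fn}.png',cv2.cvtColor(p,cv2.COLOR_RGB2BGR)); np.save(f'pics/{fn}.npy',d); return p,d
def world(n,d,u,v,w=2):
    m=viewer.camera_model(n); u=int(round(u));v=int(round(v))
    q=d[v-w:v+w+1,u-w:u+w+1]; z=np.median(q[q>0])
    c=np.array([(u-m['cx'])/m['fx']*z,(v-m['cy'])/m['fy']*z,z,1]); return (np.linalg.inv(m['view'])@c)[:3]
def cloud(n,d):
    m=viewer.camera_model(n); v,u=np.mgrid[:480,:640]
    c=np.stack([(u-m['cx'])/m['fx']*d,(v-m['cy'])/m['fy']*d,d,np.ones_like(d)],-1)
    return (c@np.linalg.inv(m['view']).T)[...,:3]
E
python3 - <<'E'
from h import *
np.set_printoptions(precision=4,suppress=True)
s=get_state();print(s)
for n in('scene','side'):
    grab(n,n+'0');print(n,viewer.camera_model(n))
print(viewer.camera_model('wrist'))
a=cv2.imread('pics/scene0.png');b=cv2.imread('pics/side0.png')
cv2.imwrite('pics/w0.png',np.zeros((1,1)))
E
```

```text
{'time_s': 0.0, 'joint_pos': array([-1.2221,  0.3595,  1.5114, -0.    ,  1.2725, -0.1151]), 'joint_vel': array([ 0.0013,  0.0002,  0.0002,  0.0003,  0.0007, -0.0009]), 'tau': array([  0.0023, -51.538 , -27.0727,   0.0675,   0.0349,  -0.0001]), 'tcp_pos': array([ 0.2682, -0.536 ,  0.2358]), 'tool_rot': array([-3.0557, -0.7216,  0.0004]), 'ft_force': array([ 0.5302, -0.5328, -0.4982]), 'moment': array([-0.0284, -0.0129, -0.0585]), 'gripper_force': 0.0, 'opening': 0.9994804698352038}
scene {'fx': 550.2887663469577, 'fy': 550.2887663469577, 'cx': 323.35331531632403, 'cy': 247.81380881136457, 'view': array([[ 0.562 ,  0.8271, -0.008 , -0.4261],
       [ 0.5519, -0.3822, -0.7412, -0.2231],
       [-0.6161,  0.4121, -0.6713,  1.5746],
       [ 0.    ,  0.    ,  0.    ,  1.    ]])}
side {'fx': 516.7714450388402, 'fy': 516.7714450388402, 'cx': 321.10355477962617, 'cy': 238.5297891997569, 'view': array([[-0.9974, -0.0713,  0.0071,  0.6071],
       [-0.0391,  0.4574, -0.8884,  0.09  ],
       [ 0.0601, -0.8864, -0.4591,  1.2237],
       [ 0.    ,  0.    ,  0.    ,  1.    ]])}
{'fx': 371.64829954431775, 'fy': 371.64829954431775, 'cx': 316.43646939113904, 'cy': 239.0109337216907, 'T_tool_cam': array([[-0.0006, -0.9624, -0.2716,  0.0739],
       [ 1.    , -0.0004, -0.0005,  0.0005],
       [ 0.0004, -0.2716,  0.9624, -0.1471],
       [ 0.    ,  0.    ,  0.    ,  1.    ]])}[ WARN:0@4.916] global loadsave.cpp:1063 imwrite_ Unsupported depth image for selected encoder is fallbacked to CV_8U.
```

View pics/scene0.png

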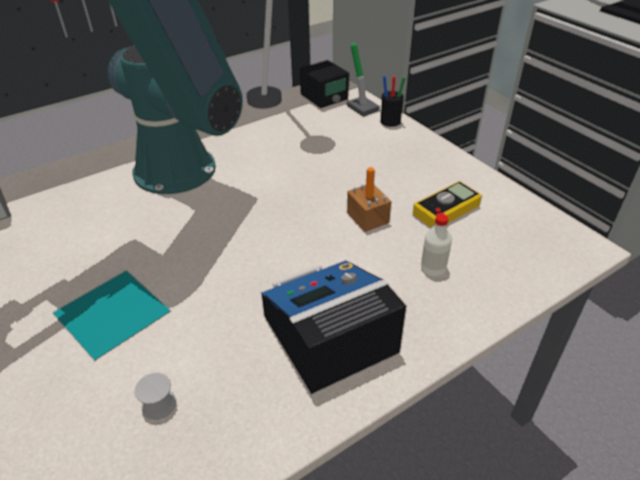

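View pics/side0.png

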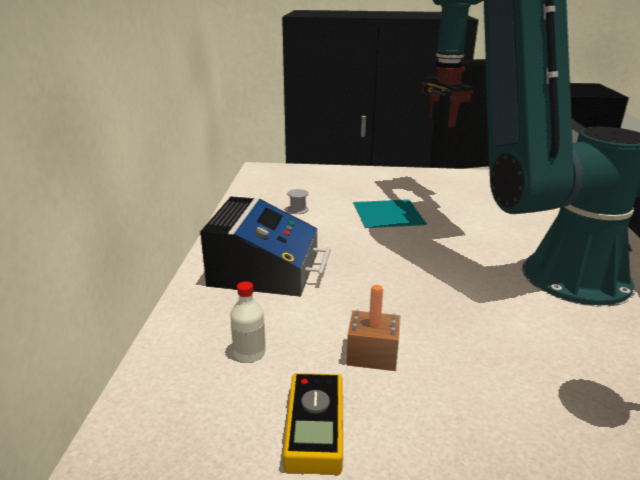

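The scene view shows the stand with the orange pin at (370,195), the box with its yellow ring at (347,266), the teal mat at (112,312), the bottle at (437,250), the reel at (154,393) and the meter at (448,203). The side view agrees: ring at (288,257) and handle top at (376,290).

```bash
cat > m0.py <<'E'
from h import *
np.set_printoptions(precision=4,suppress=True)
def hsv(n): return cv2.cvtColor(cv2.imread(f'pics/{n}0.png'),cv2.COLOR_BGR2HSV)
for n in('scene','side'):
    d=np.load(f'pics/{n}0.npy'); P=cloud(n,d); H=hsv(n); ok=(d>0)&(P[...,0]>0.2)&(P[...,0]<1.1)&(abs(P[...,1])<.7)&(P[...,2]<.35)
    h,s,v=H[...,0],H[...,1],H[...,2]
    def st(name,m):
        m=m&ok; m=cv2.erode(m.astype(np.uint8),np.ones((3,3)))>0 if m.sum()>400 else m
        q=P[m]
        if len(q)<5: print(n,name,len(q));return
        c=q[:,:2].astype(np.float32); rr=cv2.minAreaRect(c)
        print(n,name,len(q),'med',np.median(q,0),'z',np.percentile(q[:,2],[2,98]),'rect',np.round(rr[0],4),np.round(rr[1],4),round(rr[2],2))
        return q
    st('mat',(h>82)&(h<96)&(s>130)&(P[...,2]<.02))
    st('orange',(h<14)&(s>170)&(v>120)&(P[...,2]>.075)&(P[...,2]<.2))
    st('woodtop',(h<18)&(s>90)&(P[...,2]>.064)&(P[...,2]<.0745))
    q=st('blue',(h>100)&(h<122)&(s>120)&(P[...,2]>.07)&(P[...,2]<.145))
    c=q.mean(0);nn=np.linalg.svd(q-c)[2][2];nn*=np.sign(nn[2]);print('  plane',nn,np.degrees(np.arccos(nn[2])),'yaw(front dir)',np.degrees(np.arctan2(nn[1],nn[0])),c)
    st('yring',(h>18)&(h<34)&(s>100)&(v>110)&(P[...,2]>.078)&(P[...,2]<.1))
    st('bottle',(P[...,2]>.1)&(P[...,2]<.16)&(P[...,1]>(.2 if 1 else 0))&(s<90))
    st('handle',(P[...,2]>.03)&(P[...,2]<.05)&(v>150)&(s<50))
E
python3 m0.py
```

```text
scene mat 4556 med [ 0.4378 -0.3286  0.0043] z [0.0008 0.0078] rect [ 0.4318 -0.3241] [0.1726 0.1705] 12.06
scene orange 212 med [0.7116 0.3244 0.1442] z [0.08   0.1525] rect [0.672  0.2325] [0.2186 0.3639] 35.56
scene woodtop 278 med [0.4941 0.305  0.0703] z [0.0664 0.0734] rect [0.4911 0.3189] [0.0708 0.0857] 84.29
scene blue 1441 med [0.7008 0.0269 0.1065] z [0.0786 0.1344] rect [0.7027 0.0264] [0.1918 0.1261] 84.27
  plane [-0.4204  0.0434  0.9063] 24.999084343950987 yaw(front dir) 174.1063299226601 [0.7033 0.0192 0.107 ]
scene yring 26 med [0.6748 0.1142 0.0899] z [0.0838 0.0952] rect [0.6739 0.1155] [0.0238 0.0175] 77.28
scene bottle 328 med [0.7257 0.3238 0.1113] z [0.1006 0.1468] rect [0.6115 0.321 ] [0.2671 0.0454] 4.9
scene handle 399 med [0.5936 0.0944 0.0442] z [0.0378 0.0482] rect [0.6099 0.2765] [0.3037 0.6117] 26.58
side mat 1262 med [ 0.4325 -0.3127  0.0043] z [0.0013 0.0073] rect [ 0.4322 -0.3171] [0.1684 0.1721] 10.62
side orange 216 med [0.7152 0.3382 0.1495] z [0.1013 0.1519] rect [0.6726 0.2353] [0.2151 0.3677] 34.53
side woodtop 743 med [0.4922 0.3369 0.0701] z [0.0673 0.0721] rect [0.49   0.3238] [0.0738 0.0849] 84.82
side blue 1599 med [0.7    0.0509 0.103 ] z [0.0752 0.1376] rect [0.7069 0.0321] [0.1867 0.1376] 83.82
  plane [-0.4211  0.043   0.906 ] 25.044082599748045 yaw(front dir) 174.17489796571044 [0.7029 0.0438 0.1043]
side yring 46 med [0.6744 0.1152 0.0882] z [0.0821 0.0941] rect [0.6734 0.1165] [0.0282 0.0236] 67.64
side bottle 325 med [0.716  0.3471 0.1111] z [0.1021 0.1291] rect [0.7166 0.3472] [0.0442 0.0242] 10.87
side handle 215 med [0.6015 0.0513 0.044 ] z [0.0359 0.0488] rect [0.6379 0.2186] [0.1053 0.5526] 0.61
```

```bash
cat >> h.py <<'E'
np.set_printoptions(precision=4,suppress=True)
YAW=np.radians(-5.85)
def down(psi): c,s=np.cos(psi),np.sin(psi); return np.array([[c,s,0],[s,-c,0],[0,0,-1.]])
def plan(p,Rt):
    s=get_state(); R0=R.from_rotvec(s['tool_rot']).as_matrix()
    t=R0.T@(np.array(p)-s['tcp_pos'])*1000; w=R.from_matrix(R0.T@Rt).as_rotvec()
    print('shift mm',np.round(t,1),'turn',np.round(w,4),'| dist',round(np.linalg.norm(t)),'deg',round(np.degrees(np.linalg.norm(w)),1))
def wray(s,u,v):
    m=viewer.camera_model('wrist'); T=np.eye(4);T[:3,:3]=R.from_rotvec(s['tool_rot']).as_matrix();T[:3,3]=s['tcp_pos']
    a,b=u-m['cx'],v-m['cy'];rr=np.hypot(a,b);th=rr/m['fx']
    dc=np.array([np.sin(th)*a/max(rr,1e-9),np.sin(th)*b/max(rr,1e-9),np.cos(th)]); T=T@m['T_tool_cam']
    return T[:3,3],T[:3,:3]@dc
def wz(s,u,v,z): o,d=wray(s,u,v); return o+d*(z-o[2])/d[2]
E
python3 -c "
from h import *
plan([.53,.18,.36],down(YAW))"
```

```text
shift mm [ 554.5 -523.5 -123.1] turn [-0.0016  0.0003  0.5659] | dist 772 deg 32.4
```

Request:
send_rows(steps=[87,554.5,-523.5,-123,0,0,0.566,87,554.5,-523.5,-123,0,0,0.566,87,554.5,-523.5,-123,0,0,0.566,87,554.5,-523.5,-123,0,0,0.566,87,554.5,-523.5,-123,0,0,0.566,87,554.5,-523.5,-123,0,0,0.566,87,554.5,-523.5,-123,0,0,0.566,87,554.5,-523.5,-123,0,0,0.566])

```text
time_s: 0.9
tcp_pos: [0.4038, -0.1641, 0.3005]
tool_rot: [-3.137, 0.161, 0.0]
ft_force: [1.6, 1.6, 0.5]
opening: 0.99
gripper_force: 0.0
```

```bash
python3 -c "
from h import *
print(get_state()['tcp_pos'])
plan([.53,.18,.36],down(YAW))"
```

```text
[ 0.4038 -0.1641  0.3005]
shift mm [  90.3 -355.2  -59.5] turn [-0.0002  0.0001 -0.0005] | dist 371 deg 0.0
```

Request:
send_rows(steps=[87,90,-355,-59.5,0,0,0,87,90,-355,-59.5,0,0,0,87,90,-355,-59.5,0,0,0,87,90,-355,-59.5,0,0,0,87,90,-355,-59.5,0,0,0,87,90,-355,-59.5,0,0,0,87,90,-355,-59.5,0,0,0,87,90,-355,-59.5,0,0,0])

```text
time_s: 1.7
tcp_pos: [0.5305, 0.1818, 0.36]
tool_rot: [-3.136, 0.156, -0.001]
ft_force: [-0.7, -0.1, -0.4]
opening: 0.993
gripper_force: 0.0
```

Request:
send_rows(steps=[87,0,0,0,0,0,0,87,0,0,0,0,0,0,87,0,0,0,0,0,0])

```text
time_s: 2.0
tcp_pos: [0.5288, 0.1766, 0.3593]
tool_rot: [3.137, -0.162, -0.002]
ft_force: [-0.9, 0.2, -0.6]
opening: 0.991
gripper_force: 0.0
```

```bash
python3 -c "
from h import *
s=get_state();print(s['tcp_pos'],s['joint_pos'],s['joint_vel'])
import pickle;pickle.dump(s,open('pics/s1.pkl','wb'))
grab('wrist','wrist1')"
```

```text
[0.5288 0.1766 0.3593] [ 0.1988  0.2103  1.4193 -0.0005  1.5135  1.8727] [-0.0117 -0.007   0.0012  0.0027  0.      0.0028]
```

View pics/wrist1.png

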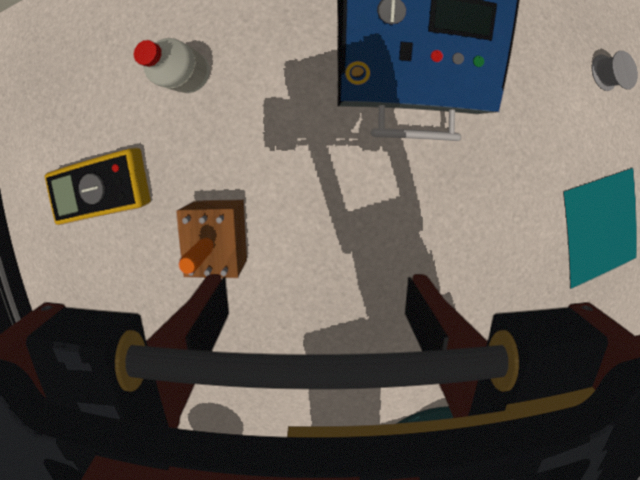

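The wrist view shows the ring centre at about (357,72), the handle's end at (187,266), the handle's foot near (208,234), and the drawer handle from (375,134) to (460,136).

```bash
python3 - <<'E'
from h import *
import pickle
s=pickle.load(open('pics/s1.pkl','rb'))
im=cv2.imread('pics/wrist1.png')
print('ring',wz(s,357,72,.087),'top',wz(s,187,266,.150),'foot',wz(s,208,234,.07))
c=np.hstack([cv2.resize(im[42:102,327:387],(400,400),interpolation=cv2.INTER_CUBIC),cv2.resize(im[220:280,170:230],(400,400),interpolation=cv2.INTER_CUBIC)])
cv2.imwrite('pics/crop1.png',c)
# other views: ring & handle top from color centroids
for n in('scene','side'):
    H=cv2.cvtColor(cv2.imread(f'pics/{n}0.png'),cv2.COLOR_BGR2HSV);d=np.load(f'pics/{n}0.npy');P=cloud(n,d)
    m=(H[...,0]<14)&(H[...,1]>150)&(H[...,2]>100)&(abs(P[...,0]-.49)<.03)&(abs(P[...,1]-.32)<.04)&(P[...,2]>.08)&(P[...,2]<.16)
    q=P[m];print(n,'pin handle pts',len(q),q[:,:2].mean(0),np.median(q[:,:2],0),np.percentile(q,[3,97],axis=0))
# panel hole-line params: box frame coords of hole from side/scene
ex=np.array([np.cos(YAW),np.sin(YAW)]);ey=np.array([-ex[1],ex[0]])
for h in([.6739,.1155],[.6734,.1165]):
    print(np.array(h)@ex,np.array(h)@ey)
E
```

```text
ring [0.6717 0.1157 0.087 ] top [0.4868 0.3186 0.15  ] foot [0.5002 0.3152 0.07  ]
scene pin handle pts 83 [0.4919 0.3166] [0.4936 0.3157] [[0.4806 0.3097 0.0807]
 [0.499  0.3258 0.15  ]]
side pin handle pts 226 [0.4879 0.329 ] [0.4873 0.3301] [[0.4813 0.3175 0.0824]
 [0.4966 0.3335 0.1512]]
0.6586181496888992 0.18358538313376363
0.6580188291622233 0.18452921304762782
```

View pics/crop1.png

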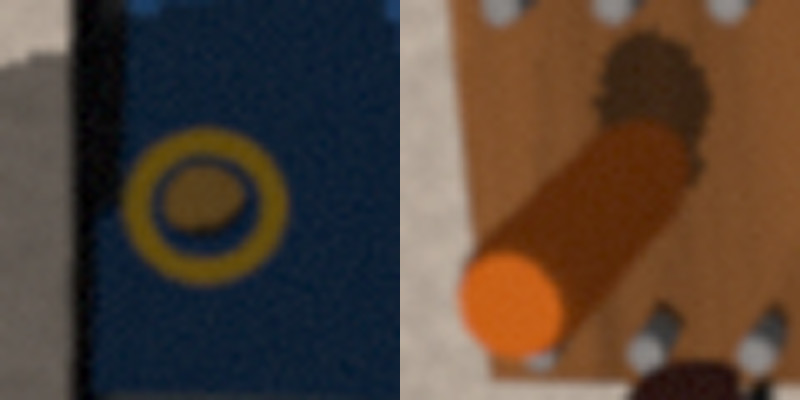

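```bash
python3 -c "
from h import *
import pickle
s=pickle.load(open('pics/s1.pkl','rb'))
print(wz(s,357.5,72.5,.087),wz(s,186.2,265.3,.15))
plan([.487,.32,.21],down(YAW))"
```

```text
[0.671  0.1152 0.087 ] [0.4877 0.3194 0.15  ]
shift mm [ -56.4 -138.5  149.4] turn [ 0.0007  0.001  -0.0015] | dist 211 deg 0.1
```

Request:
send_rows(steps=[87,-56.4,-138.5,149,0,0,0,87,-56.4,-138.5,149,0,0,0,87,-56.4,-138.5,149,0,0,0,87,-56.4,-138.5,149,0,0,0,87,-56.4,-138.5,149,0,0,0,87,-56.4,-138.5,149,0,0,0,87,-56.4,-138.5,149,0,0,0,87,-56.4,-138.5,149,0,0,0])

```text
time_s: 2.85
tcp_pos: [0.4893, 0.3204, 0.2127]
tool_rot: [-3.136, 0.163, -0.005]
ft_force: [0.0, 0.2, 0.1]
opening: 0.994
gripper_force: 0.0
```

```bash
python3 - <<'E'
from h import *
s=get_state();print(s['tcp_pos'])
im,_=grab('wrist','wrist2')
H=cv2.cvtColor(im,cv2.COLOR_RGB2HSV)
m=((H[...,0]<14)&(H[...,1]>170)&(H[...,2]>170)).astype(np.uint8)
n,l,st,c=cv2.connectedComponentsWithStats(m)
for i in range(1,n):
    if st[i,4]>60: print(st[i],c[i],wz(s,*c[i],.15))
plan([.487,.32,.11],down(YAW))
E
```

```text
[0.4893 0.3204 0.2127]
[157 112   9   9  66] [161.2879 115.8636] [0.5887 0.4015 0.15  ]
[302 260  22  20 286] [311.4126 270.4476] [0.485  0.3235 0.15  ]
shift mm [ -2.4   0.9 102.7] turn [-0.0015 -0.0028 -0.0018] | dist 103 deg 0.2
```

```bash
python3 -c "
import cv2
cv2.imwrite('pics/c2.png',cv2.resize(cv2.imread('pics/wrist2.png')[180:330,210:410],(800,600),interpolation=cv2.INTER_CUBIC))"
```

```text
(no output)
```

View pics/c2.png

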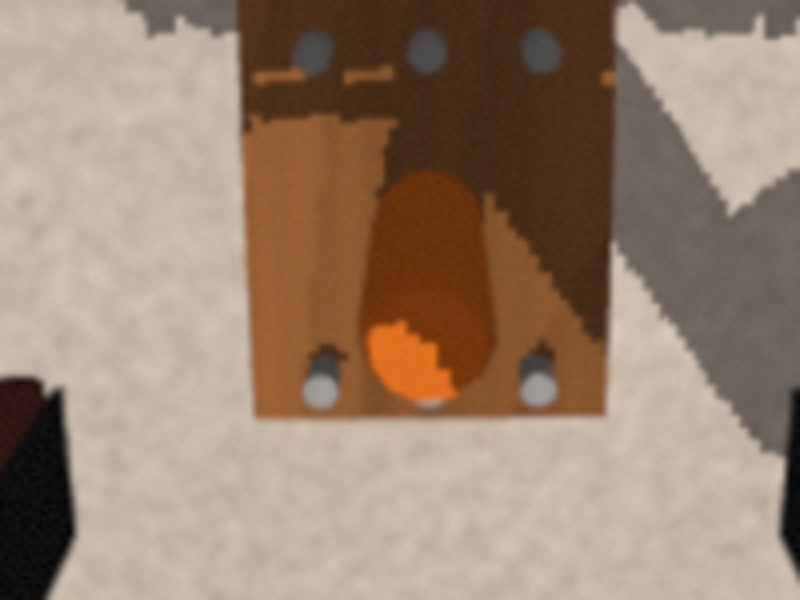

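The handle's end, half shaded, is centred at crop (428,346), which is pixel (316.6,266).

```bash
python3 -c "
from h import *
s=get_state()
print(wz(s,316.6,266,.15), wz(s,310+7,180+310/4,.15))
plan([.488,.3205,.11],down(YAW))"
```

```text
[0.4875 0.3202 0.15  ] [0.4928 0.3194 0.15  ]
shift mm [ -1.5   0.3 102.7] turn [-0.0015 -0.0028 -0.0018] | dist 103 deg 0.2
```

Request:
send_rows(steps=[87,-1.5,0.3,50,-0.0015,-0.003,-0.002,60,-1.5,0.3,90,-0.0015,-0.003,-0.002,40,-1.5,0.3,102.5,-0.0015,-0.003,-0.002,40,-1.5,0.3,102.5,-0.0015,-0.003,-0.002,40,-1.5,0.3,102.5,-0.0015,-0.003,-0.002])

```text
time_s: 3.4
tcp_pos: [0.4875, 0.3216, 0.11]
tool_rot: [3.138, -0.158, -0.001]
ft_force: [-0.8, 0.7, 0.4]
opening: 0.667
gripper_force: 0.0
```

Request:
send_rows(steps=[10,0,0,0,0,0,0,10,0,0,0,0,0,0,10,0,0,0,0,0,0,10,0,0,0,0,0,0,10,0,0,0,0,0,0], newtons=30)

```text
time_s: 3.9
tcp_pos: [0.4862, 0.3214, 0.1087]
tool_rot: [3.137, -0.157, -0.004]
ft_force: [-1.1, -0.5, 3.0]
opening: 0.242
gripper_force: 30.0
```

```bash
python3 -c "
from h import *
s=get_state();print(s)"
```

```text
{'time_s': 3.9, 'joint_pos': array([0.4654, 0.477 , 1.6799, 0.0006, 0.9874, 2.136 ]), 'joint_vel': array([-0.0001,  0.0003, -0.0021,  0.002 ,  0.0011,  0.0008]), 'tau': array([ -0.0336, -51.52  , -20.6361,  -0.0501,  -0.1756,  -0.0013]), 'tcp_pos': array([0.4862, 0.3214, 0.1087]), 'tool_rot': array([ 3.1367, -0.1571, -0.0041]), 'ft_force': array([-1.1052, -0.499 ,  2.9575]), 'moment': array([0.0117, 0.1402, 0.0196]), 'gripper_force': 29.9998414316633, 'opening': 0.24245412473674666}
```

Request:
send_rows(steps=[10,0,0,-15,0,0,0,10,0,0,-40,0,0,0,10,0,0,-80,0,0,0,10,0,0,-120,0,0,0,10,0,0,-145,0,0,0,10,0,0,-145,0,0,0])

```text
time_s: 4.5
tcp_pos: [0.4887, 0.3226, 0.2574]
tool_rot: [-3.135, 0.157, -0.006]
ft_force: [0.9, 0.4, 0.1]
opening: 0.243
gripper_force: 30.0
```

```bash
cat >> h.py <<'E'
n=np.array([-np.sin(np.radians(25))*np.cos(YAW),-np.sin(np.radians(25))*np.sin(YAW),np.cos(np.radians(25))])
ey3=np.array([-np.sin(YAW),np.cos(YAW),0])
RH=np.stack([np.cross(-ey3,-n),-ey3,-n],1)
HOLE=np.array([.6725,.1157,.087])
TL=.1037
E
python3 -c "
from h import *
s=get_state();print(s['tcp_pos'],s['ft_force'],s['opening'],n)
plan(HOLE+n*(TL+.06),RH)"
```

```text
[0.4887 0.3226 0.2574] [0.8532 0.4466 0.0612] 0.24296532466507736 [-0.4204  0.0431  0.9063]
shift mm [134.3 187.4  22. ] turn [-0.0031  0.4329  0.0014] | dist 232 deg 24.8
```

Request:
send_rows(steps=[10,134.3,187.4,22,-0.003,0.433,0.0015,10,134.3,187.4,22,-0.003,0.433,0.0015,10,134.3,187.4,22,-0.003,0.433,0.0015,10,134.3,187.4,22,-0.003,0.433,0.0015,10,134.3,187.4,22,-0.003,0.433,0.0015,10,134.3,187.4,22,-0.003,0.433,0.0015,10,134.3,187.4,22,-0.003,0.433,0.0015,10,134.3,187.4,22,-0.003,0.433,0.0015])

```text
time_s: 5.3
tcp_pos: [0.6003, 0.1221, 0.2301]
tool_rot: [3.041, -0.154, 0.661]
ft_force: [0.1, 0.5, -0.8]
opening: 0.247
gripper_force: 30.0
```

```bash
python3 -c "
from h import *
s=get_state();print(s['tcp_pos'],s['joint_vel'],s['joint_pos'])
plan(HOLE+n*(TL+.02),RH)
"
```

```text
[0.6003 0.1221 0.2301] [ 0.0146 -0.0062 -0.0057  0.0004  0.0003 -0.0026] [ 0.1532  0.2165  1.8321 -0.1721  0.6855  1.9358]
shift mm [ 5.5 -1.1 36.6] turn [0.0037 0.0083 0.002 ] | dist 37 deg 0.5
```

Request:
send_rows(steps=[10,5.5,-1,20,0.004,0.008,0.002,10,5.5,-1,36.6,0.004,0.008,0.002,10,5.5,-1,36.6,0.004,0.008,0.002,10,5.5,-1,36.6,0.004,0.008,0.002,10,5.5,-1,36.6,0.004,0.008,0.002])

```text
time_s: 5.8
tcp_pos: [0.6214, 0.1211, 0.2009]
tool_rot: [3.042, -0.155, 0.678]
ft_force: [0.2, 0.8, -0.3]
opening: 0.244
gripper_force: 30.0
```

```bash
python3 - <<'E'
from h import *
import pickle
s=get_state();print(s['tcp_pos'],s['tool_rot']);pickle.dump(s,open('pics/s3.pkl','wb'))
plan(HOLE+n*(TL+.02),RH)
L=[]
def px(name,p):
    m=viewer.camera_model(name);c=m['view']@np.append(p,1);return c[0]/c[2]*m['fx']+m['cx'],c[1]/c[2]*m['fy']+m['cy']
def wpx(s,p):
    m=viewer.camera_model('wrist');T=np.eye(4);T[:3,:3]=R.from_rotvec(s['tool_rot']).as_matrix();T[:3,3]=s['tcp_pos']
    c=np.linalg.inv(T@m['T_tool_cam'])@np.append(p,1);rr=np.hypot(c[0],c[1]);th=np.arctan2(rr,c[2]);return m['cx']+m['fx']*th*c[0]/rr,m['cy']+m['fx']*th*c[1]/rr
T=R.from_rotvec(s['tool_rot']).as_matrix();tip=s['tcp_pos']+T@[0,0,TL]
for k in('wrist','scene','side'):
    im,_=grab(k,k+'3')
    f=(lambda p:wpx(s,p)) if k=='wrist' else (lambda p:px(k,p))
    a,b=f(HOLE),f(tip);print(k,'hole',a,'tip',b)
    w=30 if k!='wrist' else 45
    u,v=int(a[0]),int(a[1]); print(' crop origin',u-w,v-w,'scale',390/(2*w))
    L.append(cv2.resize(im[v-w:v+w,u-w:u+w],(390,390),interpolation=cv2.INTER_CUBIC) if k!='scene' else None)
cv2.imwrite('pics/c3.png',np.hstack([L[0],L[2]])[...,::-1])
E
```

```text
[0.6214 0.1211 0.2009] [ 3.0418 -0.1545  0.678 ]
shift mm [-1.5  0.2  1.2] turn [-0.001  -0.0022  0.0004] | dist 2 deg 0.1
wrist hole (np.float64(316.026061183661), np.float64(237.4285110258325)) tip (np.float64(315.5532719026151), np.float64(243.05009889386545))
 crop origin 271 192 scale 4.333333333333333
scene hole (np.float64(345.7815793229031), np.float64(266.6522510634496)) tip (np.float64(344.30258751711887), np.float64(257.50007756236846))
 crop origin 315 236 scale 6.5
side hole (np.float64(288.274118175738), np.float64(256.64480650269616)) tip (np.float64(291.39318354342396), np.float64(248.90779022624923))
 crop origin 258 226 scale 6.5
```

View pics/c3.png

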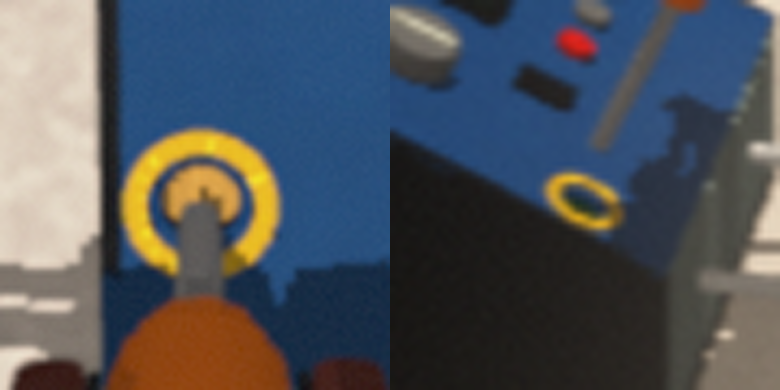

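The wrist crop shows the ring centre at crop (201,202) and the tip's end at about (201,201). In the side crop, the ring centre is at (194,201) and the tip at (210,150). I'll solve for the tip's position relative to the hole.

```bash
python3 - <<'E'
from h import *
import pickle
from scipy.optimize import least_squares
s=pickle.load(open('pics/s3.pkl','rb'))
def px(name,p):
    m=viewer.camera_model(name);c=m['view']@np.append(p,1);return np.array([c[0]/c[2]*m['fx']+m['cx'],c[1]/c[2]*m['fy']+m['cy']])
def wpx(p):
    m=viewer.camera_model('wrist');T=np.eye(4);T[:3,:3]=R.from_rotvec(s['tool_rot']).as_matrix();T[:3,3]=s['tcp_pos']
    c=np.linalg.inv(T@m['T_tool_cam'])@np.append(p,1);rr=np.hypot(c[0],c[1]);th=np.arctan2(rr,c[2]);return np.array([m['cx']+m['fx']*th*c[0]/rr,m['cy']+m['fx']*th*c[1]/rr])
T=R.from_rotvec(s['tool_rot']).as_matrix()
mw=np.array([0,-1])/4.333; ms=np.array([16,-51])/6.5
def f(q):
    tip=HOLE+T@q
    return np.r_[wpx(tip)-wpx(HOLE)-mw,(px('side',tip)-px('side',HOLE)-ms)]
sol=least_squares(f,[0,0,-.02]);print('tip rel hole in tool frame mm',sol.x*1000,'res',sol.fun)
print('pred',T.T@(s['tcp_pos']+T@[0,0,TL]-HOLE)*1000)
E
```

```text
tip rel hole in tool frame mm [  5.3811   0.0579 -19.6991] res [ 0.0521  0.3542 -1.0763 -0.1796]
pred [  1.7978  -0.313  -21.2496]
```

Request:
send_rows(steps=[10,-5,0,4,0,0,0,10,-5,0,12,0,0,0,10,-5,0,13,0,0,0,10,-5,0,13,0,0,0,10,-5,0,13,0,0,0])

```text
time_s: 6.45
tcp_pos: [0.6226, 0.1202, 0.1861]
tool_rot: [3.042, -0.156, 0.677]
ft_force: [-0.5, -0.6, -0.2]
opening: 0.242
gripper_force: 30.0
```

```bash
python3 - <<'E'
from h import *
s=get_state();T=R.from_rotvec(s['tool_rot']).as_matrix()
print(s['ft_force'],s['tcp_pos'],'pred tip rel',T.T@(s['tcp_pos']-HOLE)*1000+[0,0,TL*1000])
import pickle;pickle.dump(s,open('pics/s4.pkl','wb'))
L=[]
for k,(u,v),w in(('wrist',(316,238),32),('side',(288,253),24)):
    im,_=grab(k,k+'4');print(k,u-w,v-w,390/2/w)
    L.append(cv2.resize(im[v-w:v+w,u-w:u+w],(390,390),interpolation=cv2.INTER_CUBIC))
cv2.imwrite('pics/c4.png',np.hstack(L)[...,::-1])
E
```

```text
[-0.4754 -0.5653 -0.187 ] [0.6226 0.1202 0.1861] pred tip rel [-3.3327  0.6152 -7.3173]
wrist 284 206 6.09375
side 264 229 8.125
```

View pics/c4.png

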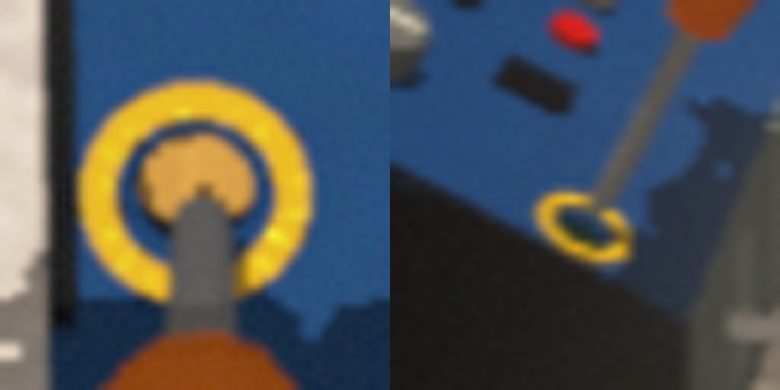

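The wrist crop has the ring centre at (196,191) and the tip centre at about (203,195). The side crop has the ring centre at (193.5,227) and the tip at (215,203).

```bash
python3 - <<'E'
from h import *
import pickle
from scipy.optimize import least_squares
s=pickle.load(open('pics/s4.pkl','rb'))
def px(name,p):
    m=viewer.camera_model(name);c=m['view']@np.append(p,1);return np.array([c[0]/c[2]*m['fx']+m['cx'],c[1]/c[2]*m['fy']+m['cy']])
def wpx(p):
    m=viewer.camera_model('wrist');T=np.eye(4);T[:3,:3]=R.from_rotvec(s['tool_rot']).as_matrix();T[:3,3]=s['tcp_pos']
    c=np.linalg.inv(T@m['T_tool_cam'])@np.append(p,1);rr=np.hypot(c[0],c[1]);th=np.arctan2(rr,c[2]);return np.array([m['cx']+m['fx']*th*c[0]/rr,m['cy']+m['fx']*th*c[1]/rr])
T=R.from_rotvec(s['tool_rot']).as_matrix()
for tw in(195,199):
  mw=np.array([7,tw-191])/6.094; ms=np.array([21.5,-24])/8.125
  for ww in(1,3):
    f=lambda q:np.r_[ww*(wpx(HOLE+T@q)-wpx(HOLE)-mw),(px('side',HOLE+T@q)-px('side',HOLE)-ms)]
    sol=least_squares(f,[0,0,-.02]);print('tip rel hole mm',sol.x*1000,'res',sol.fun)
print([ (px('side',HOLE+T@np.array(q))-px('side',HOLE)) for q in([0,0,-.007],[-.002,0,-.007],[.002,0,-.007])],ms)
plan(s['tcp_pos'],RH)
E
```

```text
tip rel hole mm [ 1.3061  0.8931 -7.9457] res [ 0.0783  0.5336 -1.6456 -0.277 ]
tip rel hole mm [ 1.6236  0.8452 -7.8651] res [ 0.0284  0.1942 -1.7963 -0.3048]
tip rel hole mm [ 0.9138  0.8869 -8.0876] res [ 0.0696  0.4728 -1.4586 -0.2431]
tip rel hole mm [ 1.1948  0.8443 -8.0152] res [ 0.0253  0.1721 -1.5922 -0.2672]
[array([ 1.2731, -2.4315]), array([ 2.0979, -2.0133]), array([ 0.4482, -2.8497])] [ 2.6462 -2.9538]
shift mm [-0.2  0.1  0.2] turn [-0.0003 -0.0018 -0.0005] | dist 0 deg 0.1
```

Request:
send_rows(steps=[10,0,-0.8,2,0,0,0,10,0,-0.8,4,0,0,0,10,0,-0.8,6,0,0,0,10,0,-0.8,8,0,0,0,10,0,-0.8,9,0,0,0,10,0,-0.8,9.5,0,0,0,10,0,-0.8,9.5,0,0,0])

```text
time_s: 7.25
tcp_pos: [0.6266, 0.1206, 0.1776]
tool_rot: [3.041, -0.156, 0.677]
ft_force: [-0.9, -1.2, -0.5]
opening: 0.244
gripper_force: 30.0
```

```bash
python3 - <<'E'
from h import *
s=get_state();T=R.from_rotvec(s['tool_rot']).as_matrix()
print(s['ft_force'],T.T@s['ft_force'],s['moment'],'pred tip rel',T.T@(s['tcp_pos']-HOLE)*1000+[0,0,TL*1000],s['opening'])
E
```

```text
[-0.9352 -1.2191 -0.482 ] [-0.9337  1.3085  0.0945] [ 0.0175  0.2773 -0.0273] pred tip rel [-3.3985 -0.2061  2.0805] 0.24438263539626665
```

Request:
send_rows(steps=[10,0,0,1.5,0,0,0,10,0,0,3,0,0,0,10,0,0,4.5,0,0,0,10,0,0,6,0,0,0,10,0,0,6,0,0,0])

```text
time_s: 7.75
tcp_pos: [0.6291, 0.1203, 0.172]
tool_rot: [3.042, -0.156, 0.676]
ft_force: [0.3, -0.4, -0.9]
opening: 0.242
gripper_force: 30.0
```

```bash
python3 - <<'E'
from h import *
s=get_state();T=R.from_rotvec(s['tool_rot']).as_matrix()
print(s['ft_force'],T.T@s['ft_force'],s['moment'],'pred tip rel',T.T@(s['tcp_pos']-HOLE)*1000+[0,0,TL*1000],s['opening'])
E
```

```text
[ 0.3023 -0.4438 -0.929 ] [-0.0801  0.411   0.988 ] [0.0319 0.2649 0.0068] pred tip rel [-3.5238 -0.1987  8.2427] 0.24223384649699045
```

Request:
send_rows(steps=[10,0,0,3,0,0,0,10,0,0,6,0,0,0,10,0,0,9,0,0,0,10,0,0,12,0,0,0,10,0,0,14,0,0,0,10,0,0,16,0,0,0,10,0,0,18,0,0,0,10,0,0,18,0,0,0])

```text
time_s: 8.55
tcp_pos: [0.6367, 0.1195, 0.1559]
tool_rot: [3.041, -0.156, 0.677]
ft_force: [-1.1, 0.2, 2.3]
opening: 0.246
gripper_force: 30.0
```

```bash
cat > st.py <<'E'
from h import *
s=get_state();T=R.from_rotvec(s['tool_rot']).as_matrix()
print(s['ft_force'],T.T@s['ft_force'],s['moment'],'pred tip rel',T.T@(s['tcp_pos']-HOLE)*1000+[0,0,TL*1000],s['opening'])
E
python3 st.py
```

```text
[-1.1441  0.23    2.3344] [-0.0623 -0.1128 -2.6066] [ 0.0226  0.3652 -0.0618] pred tip rel [-3.403  -0.1948 26.0531] 0.24585430571984787
```

Request:
send_rows(steps=[10,0,0,2,0,0,0,10,0,0,4,0,0,0,10,0,0,6,0,0,0,10,0,0,8,0,0,0,10,0,0,8,0,0,0,10,0,0,8,0,0,0,10,0,0,8,0,0,0])

```text
time_s: 9.25
tcp_pos: [0.6401, 0.1192, 0.1488]
tool_rot: [3.041, -0.156, 0.677]
ft_force: [-2.6, -0.6, 2.2]
opening: 0.243
gripper_force: 30.0
```

```bash
python3 st.py; python3 - <<'E'
from h import *
im,d=grab('scene','scene5')
P=cloud('scene',d);H=cv2.cvtColor(im,cv2.COLOR_RGB2HSV)
a=cv2.imread('pics/scene3.png')
cv2.imwrite('pics/c5.png',cv2.resize(im[200:330,230:430],(800,520))[...,::-1])
E
```

```text
[-2.6206 -0.5767  2.2334] [-1.3599  0.8407 -3.1036] [-0.0368  0.4183 -0.0227] pred tip rel [-3.2903 -0.2182 33.9492] 0.24293122264770053
```

View pics/c5.png

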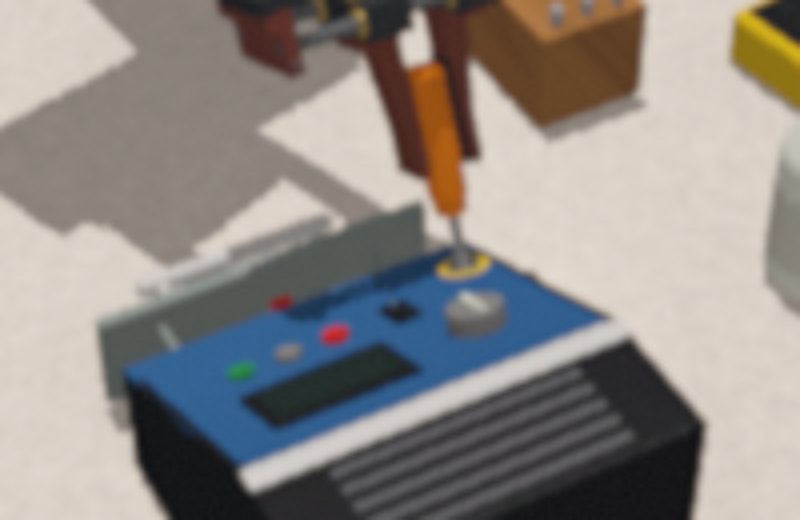

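The drawer has sprung open, with its front well clear of the panel edge and a red bar showing at crop (283,302). Next I'll back the pin out.

Request:
send_rows(steps=[10,0,0,-10,0,0,0,10,0,0,-25,0,0,0,10,0,0,-40,0,0,0,10,0,0,-60,0,0,0,10,0,0,-85,0,0,0,10,0,0,-85,0,0,0])

```text
time_s: 9.9
tcp_pos: [0.6049, 0.1235, 0.23]
tool_rot: [3.041, -0.156, 0.686]
ft_force: [0.2, -0.4, -0.5]
opening: 0.245
gripper_force: 30.0
```

```bash
python3 st.py; python3 - <<'E'
from h import *
plan([.4862,.3214,.2487],R.from_rotvec([3.1367,-.1571,-.0041]).as_matrix())
E
```

```text
[ 0.1932 -0.4408 -0.5448] [-0.0195  0.42    0.5929] [0.0832 0.2279 0.0347] pred tip rel [ -0.054   -1.2036 -54.6801] 0.24483051291599026
shift mm [-116.9 -184.8  -75.9] turn [-0.0028 -0.4464 -0.0024] | dist 232 deg 25.6
```

Request:
send_rows(steps=[10,-117,-185,-76,-0.003,-0.446,-0.0025,10,-117,-185,-76,-0.003,-0.446,-0.0025,10,-117,-185,-76,-0.003,-0.446,-0.0025,10,-117,-185,-76,-0.003,-0.446,-0.0025,10,-117,-185,-76,-0.003,-0.446,-0.0025,10,-117,-185,-76,-0.003,-0.446,-0.0025,10,-117,-185,-76,-0.003,-0.446,-0.0025,10,-117,-185,-76,-0.003,-0.446,-0.0025])

```text
time_s: 10.7
tcp_pos: [0.486, 0.3202, 0.2447]
tool_rot: [3.134, -0.158, -0.013]
ft_force: [0.2, -0.7, -0.3]
opening: 0.244
gripper_force: 30.0
```

Request:
send_rows(steps=[10,0,0,20,0,0,0,10,0,0,40,0,0,0,10,0,0,55,0,0,0,10,0,0,55,0,0,0,10,0,0,55,0,0,0])

```text
time_s: 11.2
tcp_pos: [0.4858, 0.32, 0.1901]
tool_rot: [3.135, -0.16, -0.013]
ft_force: [0.4, 0.6, -0.8]
opening: 0.24
gripper_force: 30.0
```

```bash
python3 - <<'E'
from h import *
print(get_state()['tcp_pos'],get_state()['ft_force'])
plan([.4862,.3214,.1087],R.from_rotvec([3.1367,-.1571,-.0041]).as_matrix())
s=get_state()
L=[]
for k,(u,v),w in(('wrist',(317,200),50),('side',(375,310),24)):
    im,_=grab(k,k+'6');print(k,u-w,v-w,390/2/w)
    L.append(cv2.resize(im[v-w:v+w,u-w:u+w],(390,390),interpolation=cv2.INTER_CUBIC))
cv2.imwrite('pics/c6.png',np.hstack(L)[...,::-1])
E
```

```text
[0.4858 0.32   0.1901] [ 0.3509  0.5616 -0.7528]
shift mm [ 0.9 -1.7 81.4] turn [ 0.0022  0.0057 -0.002 ] | dist 81 deg 0.4
wrist 267 150 3.9
side 351 286 8.125
```

View pics/c6.png

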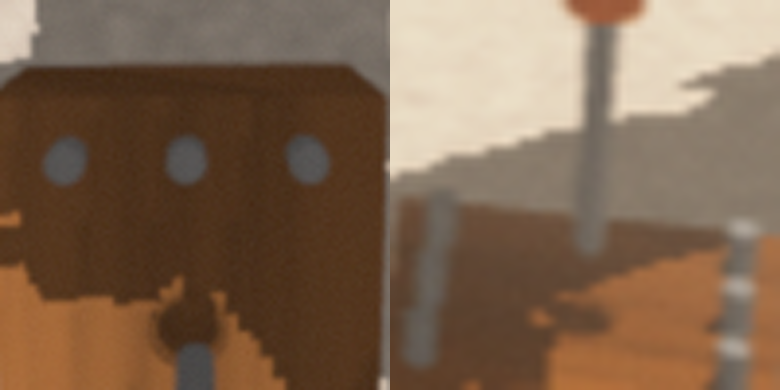

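The wrist crop shows the stand hole at (189,320) and the tip at about (195,350).

```bash
python3 - <<'E'
from h import *
s=get_state()
T=R.from_rotvec(s['tool_rot']).as_matrix()
h=wz(s,315.1,231.7,.07); print('hole',h)
for v in(239.3,241):
  for z in(.0864,.083):
    t=wz(s,316.6,v,z);print(v,z,'tip',t,'move needed (tool)',T.T@(h-t)*1000)
E
```

```text
hole [0.4897 0.3206 0.07  ]
239.3 0.0864 tip [0.4884 0.3196 0.0864] move needed (tool) [ 1.2462 -1.111  16.3899]
239.3 0.083 tip [0.4874 0.3197 0.083 ] move needed (tool) [ 2.2108 -1.1119 12.9835]
241 0.0864 tip [0.4872 0.3197 0.0864] move needed (tool) [ 2.4934 -1.1105 16.3817]
241 0.083 tip [0.4862 0.3198 0.083 ] move needed (tool) [ 3.4749 -1.1114 12.9752]
```

Request:
send_rows(steps=[10,1.3,-1.4,6,0.002,0.006,-0.002,10,1.3,-1.4,12,0.002,0.006,-0.002,10,1.3,-1.4,15,0.002,0.006,-0.002,10,1.3,-1.4,18,0.002,0.006,-0.002,10,1.3,-1.4,20,0.002,0.006,-0.002,10,1.3,-1.4,22,0.002,0.006,-0.002,10,1.3,-1.4,22,0.002,0.006,-0.002])

```text
time_s: 12.0
tcp_pos: [0.4864, 0.3221, 0.1677]
tool_rot: [3.137, -0.155, -0.004]
ft_force: [0.3, 0.3, -1.4]
opening: 0.245
gripper_force: 30.0
```

```bash
python3 -c "
from h import *
s=get_state();print(s['ft_force'],s['moment'])
plan([.4862,.3214,.1087],R.from_rotvec([3.1367,-.1571,-.0041]).as_matrix())"
```

```text
[ 0.2635  0.3154 -1.3705] [ 0.0522  0.0756 -0.0092]
shift mm [ 0.1  0.7 59. ] turn [ 0.     -0.0001  0.0014] | dist 59 deg 0.1
```

Request:
send_rows(steps=[10,0,0.4,5,0,0,0,10,0,0.4,12,0,0,0,10,0,0.4,22,0,0,0,10,0,0.4,34,0,0,0,10,0,0.4,46,0,0,0,10,0,0.4,52,0,0,0,10,0,0.4,54,0,0,0,10,0,0.4,54,0,0,0])

```text
time_s: 12.8
tcp_pos: [0.4862, 0.3216, 0.1135]
tool_rot: [3.137, -0.155, -0.004]
ft_force: [-0.2, -0.6, -2.1]
opening: 0.248
gripper_force: 30.0
```

```bash
python3 -c "
from h import *
s=get_state();print(s['ft_force'],s['moment'])
plan([.4862,.3214,.1087],R.from_rotvec([3.1367,-.1571,-.0041]).as_matrix())"
```

```text
[-0.2018 -0.5931 -2.1198] [ 0.0348  0.0565 -0.0126]
shift mm [0.  0.2 4.8] turn [0.0002 0.0001 0.0014] | dist 5 deg 0.1
```

Down 4 mm more, then open; the handle will settle on the block.

Request:
send_rows(steps=[10,0,0,2,0,0,0,10,0,0,3.5,0,0,0,10,0,0,4.5,0,0,0,10,0,0,4.5,0,0,0])

```text
time_s: 13.2
tcp_pos: [0.4863, 0.3217, 0.1096]
tool_rot: [3.137, -0.155, -0.003]
ft_force: [0.5, 1.5, -0.8]
opening: 0.242
gripper_force: 30.0
```

Request:
send_rows(steps=[60,0,0,0,0,0,0,60,0,0,0,0,0,0,60,0,0,0,0,0,0,60,0,0,0,0,0,0,60,0,0,-30,0,0,0,60,0,0,-75,0,0,0,60,0,0,-125,0,0,0,60,0,0,-150,0,0,0])

```text
time_s: 14.0
tcp_pos: [0.4882, 0.3226, 0.264]
tool_rot: [-3.136, 0.155, -0.005]
ft_force: [0.6, 0.5, 1.8]
opening: 0.686
gripper_force: 0.0
```

```bash
python3 - <<'E'
from h import *
s=get_state();print(s['tcp_pos'],s['ft_force'])
im,d=grab('scene','scene7');im2,d2=grab('side','side7')
for n,i,d in(('scene',im,d),('side',im2,d2)):
    H=cv2.cvtColor(i,cv2.COLOR_RGB2HSV);P=cloud(n,d)
    m=(H[...,0]<14)&(H[...,1]>150)&(H[...,2]>90)&(abs(P[...,0]-.49)<.03)&(abs(P[...,1]-.32)<.04)&(P[...,2]>.075)&(P[...,2]<.2)
    q=P[m];print(n,'pin top',np.percentile(q[:,2],[95,99]),q.mean(0))
    # drawer: bright handle / bar (z .035-.05) and red bar
    a=cv2.inRange(H,(0,120,60),(8,255,255))|cv2.inRange(H,(172,120,60),(180,255,255))
    m=(a>0)&(abs(P[...,0]-.57)<.1)&(abs(P[...,1]-.04)<.12)&(P[...,2]>.04)&(P[...,2]<.065)
    print(n,'red',m.sum(),P[m].mean(0) if m.any() else '')
    ex=np.array([np.cos(YAW),np.sin(YAW)]);ey=np.array([-ex[1],ex[0]])
    B=np.stack([P[...,:2]@ex-.7363,P[...,:2]@ey-.1007],-1)  # box frame approx
    m=(B[...,0]<-.13)&(B[...,0]>-.26)&(abs(B[...,1])<.09)&(P[...,2]>.036)&(P[...,2]<.05)
    q=np.c_[B[m],P[...,2][m]];
    if len(q): print(n,'bar/handle',len(q)); hst=np.histogram(q[:,0],bins=np.arange(-.26,-.125,.005));print(np.c_[hst[1][:-1]*1000,hst[0]].astype(int).tolist())
E
```

```text
[0.4882 0.3226 0.264 ] [0.6045 0.469  1.7841]
scene pin top [0.1492 0.1514] [0.4919 0.3171 0.1156]
scene red 14 [0.6131 0.0386 0.0582]
scene bar/handle 569
[[-260, 0], [-255, 0], [-250, 0], [-245, 0], [-240, 0], [-235, 0], [-229, 0], [-224, 0], [-219, 0], [-214, 0], [-209, 0], [-204, 0], [-199, 10], [-194, 90], [-189, 127], [-184, 23], [-179, 2], [-174, 0], [-169, 0], [-164, 0], [-159, 0], [-154, 94], [-149, 216], [-144, 3], [-139, 4], [-134, 0]]
side pin top [0.1499 0.1513] [0.4899 0.33   0.116 ]
side red 58 [0.6269 0.0395 0.0574]
side bar/handle 323
[[-260, 0], [-255, 0], [-250, 0], [-245, 0], [-240, 0], [-235, 0], [-229, 0], [-224, 0], [-219, 0], [-214, 0], [-209, 0], [-204, 0], [-199, 0], [-194, 66], [-189, 57], [-184, 22], [-179, 13], [-174, 14], [-169, 12], [-164, 14], [-159, 18], [-154, 60], [-149, 0], [-144, 1], [-139, 23], [-134, 23]]
```

```bash
python3 - <<'E'
from h import *
for n in('scene','side'):
    P=cloud(n,np.load(f'pics/{n}7.npy'))
    ex=np.array([np.cos(YAW),np.sin(YAW)]);ey=np.array([-ex[1],ex[0]])
    a=P[...,:2]@ex;b=P[...,:2]@ey;m=(a>.53)&(a<.565)&(abs(b-.1)<.08)&(P[...,2]>.036)&(P[...,2]<.05)
    print(n,np.median(a[m]),np.percentile(b[m],[1,99]),np.median(P[...,2][m]))
p=ex*.547+ey*.1007
plan([*p,.17],down(YAW+np.pi/2))
E
```

```text
scene 0.547473708637454 [0.0441 0.1595] 0.04381175761534878
side 0.5478132397130879 [0.0496 0.1634] 0.044180603004151
shift mm [ 91.8 271.3  93.8] turn [ 0.0013 -0.0074 -1.5672] | dist 301 deg 89.8
```

Request:
send_rows(steps=[30,92,271,90,0,-0.007,-1.567,30,92,271,90,0,-0.007,-1.567,30,92,271,90,0,-0.007,-1.567,30,92,271,90,0,-0.007,-1.567,30,92,271,90,0,-0.007,-1.567,30,92,271,90,0,-0.007,-1.567,30,92,271,90,0,-0.007,-1.567,30,92,271,90,0,-0.007,-1.567])

```text
time_s: 14.9
tcp_pos: [0.5503, 0.0401, 0.167]
tool_rot: [-2.72, -1.568, 0.017]
ft_force: [-0.8, 0.5, 0.5]
opening: 0.344
gripper_force: 0.0
```

```bash
python3 - <<'E'
from h import *
ex=np.array([np.cos(YAW),np.sin(YAW)]);ey=np.array([-ex[1],ex[0]])
p=ex*.547+ey*.1007
print(get_state()['tcp_pos'],get_state()['opening'])
plan([*p,.17],down(YAW+np.pi/2))
E
```

```text
[0.5503 0.0401 0.167 ] 0.3437422179703935
shift mm [ 5.8  1.4 -3. ] turn [-0.0088  0.0066 -0.4229] | dist 7 deg 24.2
```

Request:
send_rows(steps=[30,5,2,0,-0.009,0.0066,-0.423,30,5,2,0,-0.009,0.0066,-0.423,30,5,2,0,-0.009,0.0066,-0.423,30,5,2,0,-0.009,0.0066,-0.423,30,5,2,0,-0.009,0.0066,-0.423])

```text
time_s: 15.4
tcp_pos: [0.5549, 0.0463, 0.1687]
tool_rot: [2.337, 2.097, 0.003]
ft_force: [-0.3, 1.0, 0.2]
opening: 0.342
gripper_force: 0.0
```

```bash
python3 - <<'E'
from h import *
ex=np.array([np.cos(YAW),np.sin(YAW)]);ey=np.array([-ex[1],ex[0]])
p=ex*.547+ey*.1007
print(get_state()['tcp_pos'],get_state()['opening'])
plan([*p,.036],down(YAW+np.pi/2))
E
```

```text
[0.5549 0.0463 0.1687] 0.3420796549706516
shift mm [ -2.1  -0.6 132.7] turn [ 0.0024 -0.0008 -0.006 ] | dist 133 deg 0.4
```

Request:
send_rows(steps=[30,-2,-0.6,50,0,0,0,30,-2,-0.6,80,0,0,0,30,-2,-0.6,100,0,0,0,30,-2,-0.6,115,0,0,0,30,-2,-0.6,127,0,0,0,30,-2,-0.6,132,0,0,0,30,-2,-0.6,132,0,0,0])

```text
time_s: 16.1
tcp_pos: [0.555, 0.0445, 0.037]
tool_rot: [2.334, 2.1, 0.004]
ft_force: [0.5, 0.4, 0.8]
opening: 0.34
gripper_force: 0.0
```

Request:
send_rows(steps=[2,0,0,0,0,0,0,2,0,0,0,0,0,0,2,0,0,0,0,0,0,2,0,0,0,0,0,0], newtons=30)

```text
time_s: 16.5
tcp_pos: [0.5555, 0.0445, 0.0381]
tool_rot: [2.333, 2.1, 0.006]
ft_force: [-1.2, 0.1, 3.8]
opening: 0.116
gripper_force: 30.0
```

Request:
send_rows(steps=[2,0,-5,0,0,0,0,2,0,-17,0,0,0,0,2,0,-32,0,0,0,0,2,0,-50,0,0,0,0,2,0,-68,0,0,0,0,2,0,-85,0,0,0,0,2,0,-98,0,0,0,0,2,0,-98,0,0,0,0])

```text
time_s: 17.3
tcp_pos: [0.4554, 0.0549, 0.038]
tool_rot: [2.333, 2.101, 0.004]
ft_force: [-2.0, -0.3, 12.8]
opening: 0.114
gripper_force: 30.0
```

Request:
send_rows(steps=[2,0,-2,0,0,0,0,2,0,-4,0,0,0,0,2,0,-5,0,0,0,0,2,0,-5,0,0,0,0])

```text
time_s: 17.7
tcp_pos: [0.4529, 0.0552, 0.038]
tool_rot: [2.332, 2.1, 0.007]
ft_force: [1.3, -1.2, 10.7]
opening: 0.114
gripper_force: 30.0
```

Request:
send_rows(steps=[2,0,-1.5,0,0,0,0,2,0,-3,0,0,0,0,2,0,-3,0,0,0,0,2,0,-3,0,0,0,0])

```text
time_s: 18.1
tcp_pos: [0.45, 0.0555, 0.038]
tool_rot: [2.332, 2.1, 0.007]
ft_force: [0.7, -1.0, 12.1]
opening: 0.114
gripper_force: 30.0
```

```bash
python3 - <<'E'
from h import *
s=get_state();print(s['tcp_pos'],s['ft_force'],s['moment'])
ex=np.array([np.cos(YAW),np.sin(YAW)]);ey=np.array([-ex[1],ex[0]])
print(s['tcp_pos'][:2]@ex)
for n in('side','scene'):
    im,d=grab(n,n+'8');P=cloud(n,d);H=cv2.cvtColor(im,cv2.COLOR_RGB2HSV)
    a=cv2.inRange(H,(0,120,50),(8,255,255))|cv2.inRange(H,(172,120,50),(180,255,255))
    A=P[...,:2]@ex;B=P[...,:2]@ey
    m=(a>0)&(A>.4)&(A<.63)&(abs(B-.1)<.06)&(P[...,2]>.045)&(P[...,2]<.068)
    if m.any(): print(n,m.sum(),np.percentile(A[m],[3,97]),np.percentile(B[m],[3,97]),np.median(P[m],0),'ang',cv2.minAreaRect(np.c_[A[m],B[m]].astype(np.float32)))
E
```

```text
[0.45   0.0555 0.038 ] [ 0.696  -1.0003 12.0709] [-0.1225 -0.186  -0.0278]
0.44198850005742363
side 194 [0.5075 0.5847] [0.0935 0.1082] [0.553  0.0471 0.0584] ang ((0.5459046959877014, 0.10084428638219833), (0.016977576538920403, 0.08482378721237183), 87.4395751953125)
scene 170 [0.5023 0.5849] [0.0919 0.1039] [0.5561 0.0415 0.0597] ang ((0.5187134146690369, 0.09796471148729324), (0.13711218535900116, 0.014358877204358578), 0.700136125087738)
```

Request:
send_rows(steps=[2,0,-1.5,0,0,0,0,2,0,-3,0,0,0,0,2,0,-4,0,0,0,0,2,0,-4,0,0,0,0])

```text
time_s: 18.6
tcp_pos: [0.4475, 0.0558, 0.0381]
tool_rot: [2.33, 2.099, 0.01]
ft_force: [3.0, -1.8, 7.2]
opening: 0.119
gripper_force: 30.0
```

Request:
send_rows(steps=[2,0,-1.5,0,0,0,0,2,0,-3,0,0,0,0,2,0,-3,0,0,0,0])

```text
time_s: 18.9
tcp_pos: [0.4475, 0.0558, 0.0382]
tool_rot: [2.327, 2.096, 0.016]
ft_force: [9.8, -2.3, -1.2]
opening: 0.115
gripper_force: 30.0
```

At the stop: the arm no longer moves and the pull has risen to 10 N. I'll relax, open and rise.

Request:
send_rows(steps=[2,0,3,0,0,0,0,30,0,3,0,0,0,0,30,0,3,0,0,0,0,30,0,3,0,0,0,0,30,0,3,0,0,0,0,30,0,3,-35,0,0,0,30,0,3,-85,0,0,0,30,0,3,-135,0,0,0])

```text
time_s: 19.7
tcp_pos: [0.4439, 0.056, 0.1729]
tool_rot: [2.335, 2.102, 0.002]
ft_force: [1.4, -0.7, 0.1]
opening: 0.338
gripper_force: 0.0
```

```bash
python3 - <<'E'
from h import *
s=get_state();print(s['tcp_pos'],s['ft_force'],s['opening'])
plan([.54,.045,.27],down(YAW))
E
```

```text
[0.4439 0.056  0.1729] [ 1.4367 -0.7195  0.0775] 0.3378352317003394
shift mm [ -0.8  96.8 -97.1] turn [ 0.0001 -0.0012  1.5682] | dist 137 deg 89.9
```

Request:
send_rows(steps=[60,0,97,-97,0,0,1.568,60,0,97,-97,0,0,1.568,60,0,97,-97,0,0,1.568,60,0,97,-97,0,0,1.568,60,0,97,-97,0,0,1.568,60,0,97,-97,0,0,1.568,60,0,97,-97,0,0,1.568,60,0,97,-97,0,0,1.568])

```text
time_s: 20.5
tcp_pos: [0.5407, 0.0458, 0.2689]
tool_rot: [-3.115, -0.407, -0.004]
ft_force: [-0.3, 0.2, -0.0]
opening: 0.681
gripper_force: 0.0
```

```bash
python3 -c "
from h import *
plan([.54,.045,.22],down(YAW))"
```

```text
shift mm [-1.   0.6 48.9] turn [-0.0004 -0.0027  0.3621] | dist 49 deg 20.7
```

Request:
send_rows(steps=[60,-1,0.6,49,0,-0.003,0.362,60,-1,0.6,49,0,-0.003,0.362,60,-1,0.6,49,0,-0.003,0.362,60,-1,0.6,49,0,-0.003,0.362,60,-1,0.6,49,0,-0.003,0.362])

```text
time_s: 21.0
tcp_pos: [0.5405, 0.0449, 0.2203]
tool_rot: [-3.138, 0.147, -0.001]
ft_force: [-0.2, -0.4, -0.1]
opening: 0.683
gripper_force: 0.0
```

```bash
python3 - <<'E'
from h import *
s=get_state();print(s['tcp_pos'],s['tool_rot'],s['joint_vel'].max())
im,_=grab('wrist','wrist9')
ex=np.array([np.cos(YAW),np.sin(YAW)]);ey=np.array([-ex[1],ex[0]])
H=cv2.cvtColor(im,cv2.COLOR_RGB2HSV)
a=cv2.inRange(H,(0,140,60),(7,255,255))|cv2.inRange(H,(173,140,60),(180,255,255))
a[300:]=0
nn,l,st,c=cv2.connectedComponentsWithStats(a)
for i in range(1,nn):
    if st[i,4]>150:
        v,u=np.nonzero(l==i); W=np.array([wz(s,x,y,.06) for x,y in zip(u[::7],v[::7])])
        r_=cv2.minAreaRect(np.c_[W[:,:2]@ex,W[:,:2]@ey].astype(np.float32))
        print(st[i],c[i],r_)
for n in('side','scene'):
    i2,d=grab(n,n+'9');P=cloud(n,d);H=cv2.cvtColor(i2,cv2.COLOR_RGB2HSV)
    a=cv2.inRange(H,(0,120,50),(8,255,255))|cv2.inRange(H,(172,120,50),(180,255,255))
    A=P[...,:2]@ex;B=P[...,:2]@ey
    m=(a>0)&(A>.4)&(A<.63)&(abs(B-.1)<.06)&(P[...,2]>.045)&(P[...,2]<.068)
    if m.any(): print(n,m.sum(),np.percentile(A[m],[1,99]),np.percentile(B[m],[3,97]),np.median(P[m],0))
m=viewer.camera_model('wrist')
c=im[60:360,120:520];cv2.imwrite('pics/c9.png',cv2.resize(c,(800,600))[...,::-1])
E
```

```text
[0.5405 0.0449 0.2203] [-3.1378  0.1475 -0.0009] 0.00135003212695919
[315  31  19  18 266] [324.1053  39.2594] ((0.6906811594963074, 0.09391634166240692), (0.012198077514767647, 0.014648818410933018), 65.79615020751953)
[ 309  165   19   98 1304] [318.1948 213.2883] ((0.5418509244918823, 0.09808313101530075), (0.011350683867931366, 0.08455343544483185), 87.40997314453125)
side 194 [0.502 0.585] [0.0945 0.1084] [0.5507 0.0472 0.0585]
scene 172 [0.4999 0.5847] [0.0924 0.1044] [0.5509 0.0421 0.0596]
```

View pics/c9.png

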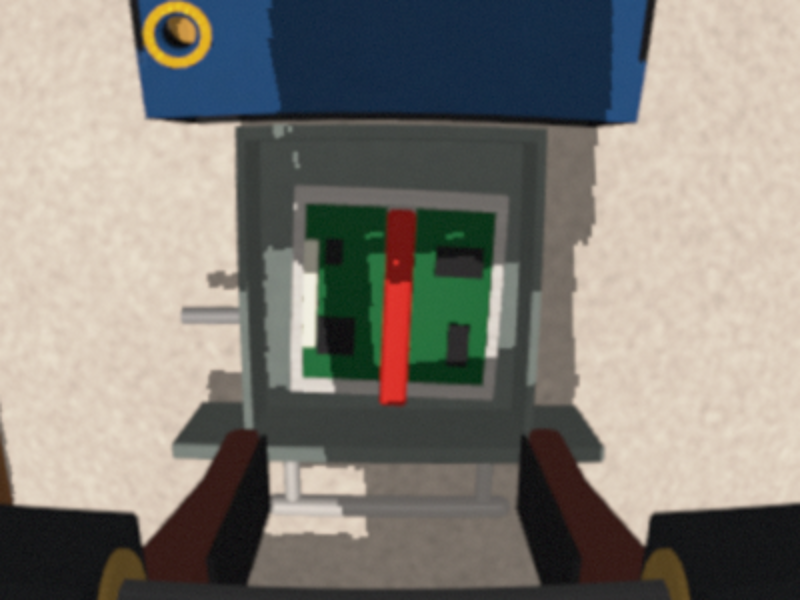

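The picture shows the drawer fully out. The carrier's red bar runs from crop (401,210) to (393,402), turned about -2.6° from the box axis, and it is centred between the fingers.

```bash
python3 -c "
from h import *
plan([.5498,.0434,.052],down(YAW-.045))"
```

```text
shift mm [  8.8   0.7 168.6] turn [-0.0004 -0.0014  0.0524] | dist 169 deg 3.0
```

Request:
send_rows(steps=[50,9,0.7,50,0,-0.001,0.052,50,9,0.7,95,0,-0.001,0.052,50,9,0.7,125,0,-0.001,0.052,50,9,0.7,148,0,-0.001,0.052,50,9,0.7,162,0,-0.001,0.052,50,9,0.7,168.5,0,-0.001,0.052,50,9,0.7,168.5,0,-0.001,0.052])

```text
time_s: 21.85
tcp_pos: [0.5495, 0.0434, 0.0514]
tool_rot: [-3.133, 0.231, 0.002]
ft_force: [-0.2, -0.3, -1.2]
opening: 0.566
gripper_force: 0.0
```

Request:
send_rows(steps=[2,0,0,0,0,0,0,2,0,0,0,0,0,0,2,0,0,0,0,0,0,2,0,0,0,0,0,0,2,0,0,0,0,0,0], newtons=30)

```text
time_s: 22.35
tcp_pos: [0.5501, 0.0434, 0.0523]
tool_rot: [-3.133, 0.232, -0.001]
ft_force: [0.7, -0.0, 1.1]
opening: 0.151
gripper_force: 0.9
```

Request:
send_rows(steps=[2,0,0,0,0,0,0,2,0,0,0,0,0,0,2,0,0,-3,0,0,0,2,0,0,-10,0,0,0,2,0,0,-25,0,0,0,2,0,0,-50,0,0,0,2,0,0,-80,0,0,0,2,0,0,-100,0,0,0])

```text
time_s: 23.15
tcp_pos: [0.5502, 0.0434, 0.1539]
tool_rot: [-3.133, 0.232, -0.002]
ft_force: [1.1, 0.4, -2.4]
opening: 0.129
gripper_force: 30.0
```

```bash
python3 - <<'E'
from h import *
s=get_state();print(s['ft_force'],s['moment'],s['opening'],s['gripper_force'],s['tcp_pos'])
# mat refine: rect corners from edge of teal mask, both earlier frames
for n in('scene','side'):
    im=cv2.imread(f'pics/{n}9.png');P=cloud(n,np.load(f'pics/{n}9.npy'));H=cv2.cvtColor(im,cv2.COLOR_BGR2HSV)
    m=(H[...,0]>80)&(H[...,0]<98)&(H[...,1]>110)&(abs(P[...,0]-.43)<.15)&(abs(P[...,1]+.32)<.15)&(abs(P[...,2])<.02)
    print(n,m.sum(),cv2.minAreaRect(P[m][:,:2].astype(np.float32)))
plan([.46,-.02,.24],down(YAW-.045))
E
```

```text
[ 1.0541  0.4474 -2.4454] [ 0.016  -0.0884  0.0081] 0.12914091931298433 29.997470676898956 [0.5502 0.0434 0.1539]
scene 5077 ((0.43090879917144775, -0.32435572147369385), (0.17939507961273193, 0.17583562433719635), 11.554277420043945)
side 1471 ((0.43275928497314453, -0.3214099705219269), (0.17636586725711823, 0.18193836510181427), 11.309391021728516)
shift mm [-79.8  75.9 -86.3] turn [-0.0006 -0.0013 -0.0008] | dist 140 deg 0.1
```

```bash
python3 -c "
from h import *
plan([.432,-.323,.11],down(YAW-.045))"
```

```text
shift mm [-63.  379.8  43.6] turn [-0.0006 -0.0013 -0.0008] | dist 387 deg 0.1
```

Request:
send_rows(steps=[2,-3,20,0,0,0,0,2,-10,55,0,0,0,0,2,-16,95,0,0,0,0,2,-23,135,0,0,0,0,2,-30,175,0,0,0,0,2,-36,215,0,0,0,0,2,-43,255,0,0,0,0,2,-50,290,0,0,0,0])

```text
time_s: 23.95
tcp_pos: [0.4569, -0.2378, 0.1521]
tool_rot: [-3.133, 0.233, -0.0]
ft_force: [0.4, -0.5, -2.5]
opening: 0.133
gripper_force: 30.0
```

```bash
python3 -c "
from h import *
plan([.432,-.323,.08],down(YAW-.045))"
```

```text
shift mm [-12.   87.9  72.1] turn [-0.0003 -0.0002 -0.0013] | dist 114 deg 0.1
```

Request:
send_rows(steps=[2,-6,35,15,0,0,0,2,-10,65,35,0,0,0,2,-12,88,55,0,0,0,2,-12,88,68,0,0,0,2,-12,88,72,0,0,0,2,-12,88,72,0,0,0])

```text
time_s: 24.55
tcp_pos: [0.4324, -0.3199, 0.0793]
tool_rot: [-3.131, 0.231, 0.002]
ft_force: [-0.1, 0.4, -2.0]
opening: 0.133
gripper_force: 30.0
```

```bash
python3 -c "
from h import *
print(get_state()['ft_force'],get_state()['tcp_pos'])
plan([.432,-.323,.0405],down(YAW-.045))"
```

```text
[-0.1364  0.4381 -2.0356] [ 0.4324 -0.3199  0.0793]
shift mm [ 0.1  3.2 38.8] turn [-0.0021  0.0017 -0.0003] | dist 39 deg 0.2
```

Descending to just above the expected contact height, slowly.

Request:
send_rows(steps=[2,0,3,15,0,0,0,2,0,3,26,0,0,0,2,0,3,33,0,0,0,2,0,3,36,0,0,0,2,0,3,37.5,0,0,0,2,0,3,38.5,0,0,0,2,0,3,38.5,0,0,0])

```text
time_s: 25.25
tcp_pos: [0.4326, -0.3244, 0.0415]
tool_rot: [-3.133, 0.232, -0.001]
ft_force: [-0.2, -0.3, -1.3]
opening: 0.133
gripper_force: 30.0
```

```bash
python3 -c "
from h import *
print(get_state()['ft_force'],get_state()['moment'],get_state()['tcp_pos'])"
```

```text
[-0.1865 -0.2769 -1.2659] [0.0389 0.0119 0.028 ] [ 0.4326 -0.3244  0.0415]
```

Request:
send_rows(steps=[2,0,0,0.6,0,0,0,2,0,0,1.2,0,0,0,2,0,0,1.8,0,0,0,2,0,0,1.8,0,0,0])

```text
time_s: 25.65
tcp_pos: [0.4326, -0.3245, 0.0403]
tool_rot: [3.133, -0.232, 0.001]
ft_force: [-1.4, 0.0, 5.9]
opening: 0.132
gripper_force: 30.0
```

In contact at 6 N; open and rise.

Request:
send_rows(steps=[10,0,0,0,0,0,0,14,0,0,0,0,0,0,25,0,0,0,0,0,0,45,0,0,0,0,0,0,45,0,0,0,0,0,0,45,0,0,-10,0,0,0,45,0,0,-40,0,0,0,45,0,0,-80,0,0,0])

```text
time_s: 26.45
tcp_pos: [0.4313, -0.3233, 0.1194]
tool_rot: [-3.13, 0.232, 0.005]
ft_force: [0.4, -0.9, -0.4]
opening: 0.507
gripper_force: 0.0
```

Request:
send_rows(steps=[45,0,0,-40,0,0,0,45,0,0,-80,0,0,0,45,0,0,-80,0,0,0])

```text
time_s: 26.75
tcp_pos: [0.4353, -0.327, 0.2058]
tool_rot: [3.126, -0.231, 0.014]
ft_force: [0.0, -1.4, 0.3]
opening: 0.516
gripper_force: 0.0
```

```bash
python3 - <<'E'
from h import *
s=get_state();print(s['tcp_pos'],s['ft_force'],s['opening'])
im,_=grab('wrist','wristA')
H=cv2.cvtColor(im,cv2.COLOR_RGB2HSV)
a=cv2.inRange(H,(0,140,60),(7,255,255))|cv2.inRange(H,(173,140,60),(180,255,255));a[300:]=0
k,l,st,c=cv2.connectedComponentsWithStats(a)
for i in range(1,k):
    if st[i,4]>300: print('bar wrist',st[i],wz(s,*c[i],.048))
W={}
for n in('scene','side'):
    i2,d=grab(n,n+'A');P=cloud(n,d);H=cv2.cvtColor(i2,cv2.COLOR_RGB2HSV)
    a=cv2.inRange(H,(0,120,50),(8,255,255))|cv2.inRange(H,(172,120,50),(180,255,255))
    m=(a>0)&(abs(P[...,0]-.432)<.08)&(abs(P[...,1]+.323)<.08)&(P[...,2]<.08)&(P[...,2]>.03)
    print(n,m.sum(),P[m].mean(0),np.percentile(P[m][:,2],[5,95]))
    m=(H[...,0]<14)&(H[...,1]>150)&(H[...,2]>90)&(abs(P[...,0]-.49)<.03)&(abs(P[...,1]-.32)<.04)&(P[...,2]>.075)&(P[...,2]<.2)
    print(n,'pin',P[m].mean(0),np.percentile(P[m][:,2],99))
    W[n]=i2
cv2.imwrite('pics/cA.png',cv2.resize(np.hstack([W['scene'],W['side']]),(800,300),interpolation=cv2.INTER_AREA)[...,::-1])
E
```

```text
[ 0.4353 -0.327   0.2058] [ 0.0106 -1.4422  0.2817] 0.5156170599275198
bar wrist [ 306  182   14   97 1284] [ 0.434  -0.3252  0.048 ]
scene 157 [ 0.4366 -0.3239  0.0479] [0.0443 0.0509]
scene pin [0.4913 0.3172 0.1149] 0.1514397659638053
side 117 [ 0.4343 -0.3201  0.0452] [0.0396 0.0496]
side pin [0.4902 0.3297 0.1172] 0.15118253716055638
```

View pics/cA.png

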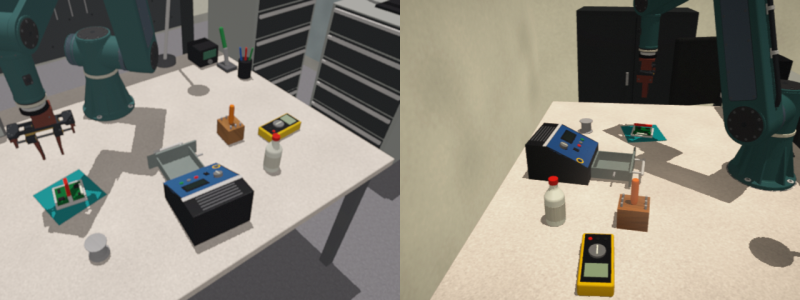

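The pictures show the carrier flat in the middle of the mat (scene view about (68,193)), the drawer open and the pin upright in its stand. The bar's top is at z ≈ 0.048 to 0.05 and its middle is about 3 mm from the mat's middle, so I'll hand in.

```bash
python3 -c "
from h import *
print(r.job_done())"
```

```text
the job is handed in; nothing more can be done
None
```

The drawer was released and pulled to its stop, the pin is back in its stand, and the carrier is flat on the mat about 3 mm off-centre; the job was handed in at about 27 s, and no verdict came back.

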